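Screw the right lid onto the open jar

ROBOT

A 7-joint arm with a two-finger parallel gripper is mounted at the origin on a cart in front of the work surface, level with it; the furniture and walls round the work are solid. World frame = base frame: x ahead of the robot, y to its left, z up, the work surface at z = 0. Lengths are in m, angles in rad, forces in N, time in s.
With the tool pointing down it reaches from about 0.35 to 0.9 m from the base axis. Payload 19.9 kg.
Tool frame: the origin (TCP) lies midway between the tips of the shut fingers; the grasp point (between the pads) lies 19 mm behind it; z points along the fingers, y is the direction in which the jaws open and shut (so a half turn about z gives the same grasp; the last joint's range is limited). The gripper opens to 94 mm and grips with 3 to 60 N. Pads are 16 mm wide; open, the fingers measure 119 mm over their backs; the gripper's body (75 mm by 177 mm) begins 78 mm behind the grasp point.
Start: joints at [1.163, 0.417, -0.01, 1.614, 0.005, 1.111, -0.053], TCP at [0.224, -0.583, 0.205] pointing down, gripper open.
Joint ranges: [-2.81, 2.81], [-0.39, 2.02], [-1.27, 1.25], [0.06, 2.57], [-1.19, 4.33], [0.19, 2], [-2.82, 2.82]. Speed limits (rad/s): [1.89, 1.89, 2.39, 2.39, 3.01, 3.01, 3.01].

INTERFACE

Orientations are given as a unit quaternion [x, y, z, w].
In Python, from station import env, eoat, vision, close_job gives the robot as it stands. Calls block until the motion is done:
- env.move_ptp(position, orientation): joint-space move of the TCP to a pose.
- env.move_l(position, rot=None, speed=0.15): straight line of the TCP; rot=None keeps the orientation; speed is the mean speed in m/s.
- env.movej(angles): joint-space move.
- eoat.open_jaws() and eoat.gripper_close(strength=None): open the fingers fully, or close them until they stop; strength is the grip in N (None keeps the last).
- env.dwell(seconds).
- env.ik(position, orientation): joint angles nearest the present ones, or None.
- env.state(): the state.
- vision.grab_frame(name): name is "side" or "top"; returns the picture (400x640x3 uint8, red, green, blue); there is no depth.
- vision.camera_model(name): a dict with "fovy" (degrees; the focal length in pixels is half the picture's height over the tangent of half this angle, whatever the lens; pixels are square), "cx", "cy" (the principal point, pixels), "k1" (the pictures are not rectified: a ray, as slopes to the right and down, at radius r is drawn at 1 + k1 r^2 times it, then the intrinsics apply), "cam_to_world" (4x4, takes a point from camera to world coordinates). Camera axes: x right, y up, looking along -z (the intrinsics and any distortion apply to the point x, -y, -z); pixel columns grow to the right and rows downward; lengths in m; the calibration is good to about 2 mm. A picture is of the moment at which its call begins. camera_model takes no time and is no camera call.
A pose or a line that the arm cannot do raises env.Unreachable and nothing moves.
- close_job(): hands the job in, once; it reports no verdict.
The state is a dict: "clock": time; "joint_positions": joint angles; "qd": joint speeds; "joint_torque": joint torques, N m; "tcp_pos": TCP position; "ee_rot": TCP orientation; "force": force on the tool from outside, world axes, zero at the start; "ft_torque": the same for the moment, N m; "width": opening from 0.0 (shut) to 1.0 (fully open).
Only numpy, scipy, OpenCV 4.12 (cv2) and the standard library are available. Lean on these libraries where they do the work, as an engineer would, in place of code of your own. Each camera call takes 0.05 s, during which the arm holds its last target.

TASK

Close the open wide-mouth jar in the bench holder with the one of the two loose lids that fits it: set the lid square on the neck, feel for the thread start by turning the lid backward (counter-clockwise from above) until it drops a little, then screw it clockwise until it is fully home, and let go. Do not knock over or push away the other lid, the small vial or the tablet bottle.

Things in the scene. Friction and masses are not known exactly. Their poses are not given: they have to be found in the camera images.
- jar: White jar, 60 mm wide, upright and open, in an aluminium holder fixed to the bench: it cannot move or turn. Base plate 116 x 104 mm (x, y), 10 mm thick; jaws 44 mm high, out to 47 mm either side along y; jar shoulder slopes from 66 to 78 mm height. Origin on the bench under the jar's axis, z up.
- jar_mouth (a point): Centre of the jar's mouth, level with the rim of the neck, 104 mm above the bench. The neck is 26 mm high, hollow, 40 mm in outside diameter, its top 6 mm tapering to 35 mm. Thread outside diameter 51 mm. The thread's angle on the jar differs every time and is NOT given by this frame's yaw: it must be felt.
- thread_top (a point): On the jar's axis, 10 mm below the rim: level of the upper ends of the thread ridges (right-hand, 4 starts 90 degrees apart, 6.6 mm per quarter turn). A lid merely set on the ridges jams high on blunt stops if turned clockwise. Turned counter-clockwise it climbs up to 5 mm, then drops about 8 mm (within a quarter turn; sometimes at once) and is blocked there from turning on.
- home (a point): On the jar's axis, 22 mm below the rim: where the large lid's origin lies when fully home. From the drop (lid origin 3 to 5 mm above this point) the lid turns clockwise 50 to 65 degrees, sinking with the thread, till its top meets the rim; about 20 degrees later it is tight. Riding on top of the thread its origin is 7 to 12 mm above this point.
- lid_large: The lid that fits: white ribbed screw lid, 62 mm wide over the ribs, 25.7 mm high, about 40 g, inside diameter 54 mm, lying open side down; its place is swapped with the small lid's at random. Origin at the centre of its lower edge, z up. Four lugs inside, 3.5 mm above the lower edge, on its x and y axes, engage the thread; play on the neck 1.5 mm each way.
- lid_small: Look-alike lid too small for this jar: white ribbed plastic, 52 mm outside diameter, same height, lying open side down. Origin at the centre of its lower edge. To be left alone.
- vial: Bystander: white screw jar, 39 mm diameter, 58 mm high, standing; origin at the centre of its underside.
- tablet_bottle: Bystander: white tablet bottle with a screw cap, 38 mm diameter, 68 mm high, standing; origin at the centre of its underside.

How it is judged:
At the end, for the whole second after the job is handed in: The large lid is screwed fully home on the jar: within 1.2 mm of its lowest position (its lower edge at least 21 mm below the level of the rim), centred within 4 mm, level within 0.06 rad, at rest and released. The other lid, vial and bottle are within 40 mm of their places, upright (z of lid_large in the frame of jar_mouth below -0.021 m and horizontal distance between lid_large and jar_mouth below 0.004 m and angle between lid_large's own z axis and vertical below 0.06 rad and linear speed of lid_large below 0.02 m/s and angular speed of lid_large below 0.2 rad/s); the robot touches nothing.
It fails at once if the other lid, the vial or the tablet bottle is pushed more than 40 mm away (distance of any of lid_small, vial, tablet_bottle from where it was at the start of the episode above 0.04 m).
It fails at once if the vial or the tablet bottle is knocked over (angle between any of vial, tablet_bottle's own z axis and vertical above 0.6 rad).
It also fails if it takes over 53 s, if anything falls off the work surface, if the arm or the gripper's body presses on something with over 40 N, if the wrist force passes 120 N, or if a joint passes its speed limit or range.

## Working session

There is one attempt and no reset: what is moved stays moved. The work goes in short steps, each a Python script; the robot and the scene stay as the last script left them, time stands still between calls to the robot, and variables do not carry over. Pictures are saved under pics/ and viewed, and the job is handed in when it is done.

```bash
ls; mkdir -p pics; python3 - <<'E'
from station import env, eoat, vision
import cv2
for n in ("side","top"):
    im=vision.grab_frame(n); cv2.imwrite(f"pics/{n}0.png",im[:,:,::-1])
    print(n,vision.camera_model(n))
print(env.state())
E
```

```text
pics
side {'fovy': 52.670858231549005, 'cx': 319.3589368866144, 'cy': 198.79246466099775, 'k1': -0.030287914669607834, 'cam_to_world': array([[-0.95297473,  0.21165167, -0.21689336,  0.34868087],
       [-0.30288414, -0.64154021,  0.7047605 ,  0.53456147],
       [ 0.01001793,  0.7373125 ,  0.67547755,  0.65398865],
       [ 0.        ,  0.        ,  0.        ,  1.        ]])}
top {'fovy': 51.47744062786588, 'cx': 320.6331547604956, 'cy': 202.72247191258586, 'k1': -0.10244984492198574, 'cam_to_world': array([[-0.00416592,  0.99014321, -0.13999667,  0.4055409 ],
       [-0.99981261, -0.0014775 ,  0.01930191, -0.04877148],
       [ 0.01890481,  0.14005084,  0.98996382,  0.94251558],
       [ 0.        ,  0.        ,  0.        ,  1.        ]])}
{'clock': 0.1, 'joint_positions': array([ 1.162481  ,  0.41790354, -0.01030161,  1.61410083,  0.00470885,
        1.11069861, -0.05299765]), 'qd': array([ 0.00076474, -0.00247812,  0.00052919, -0.00045408, -0.00144673,
        0.00035285,  0.00040644]), 'joint_torque': array([ 9.42827137e-04, -8.52579546e+01,  6.39826264e-01, -4.26696467e+01,
       -4.87908523e-02,  1.62988220e-02, -4.77798017e-05]), 'tcp_pos': array([ 0.22401948, -0.58311469,  0.20490008]), 'ee_rot': array([ 9.83226583e-01,  1.82387478e-01, -1.44759748e-04, -5.23816361e-04]), 'force': array([-0.58282145, -0.31127688,  0.02837653]), 'ft_torque': array([ 0.01071218,  0.02663651, -0.00439201]), 'width': 1.0017276668988073}
```

View pics/top0.png

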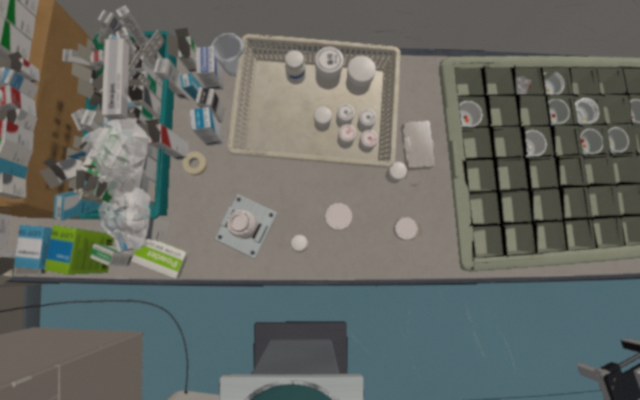

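View pics/side0.png

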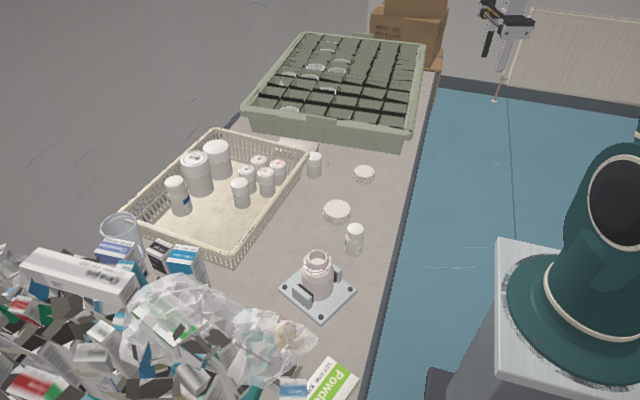

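The top view shows the jar and holder at about (243,223), lids at (339,216) and (406,228), and small containers at (299,242) and (397,171). The lid at (339,216) looks like the larger one. Next I'll measure all of these.

```bash
cat > h.py <<'E'
import numpy as np, cv2
from station import env, eoat, vision
def K(m):
    f=200/np.tan(np.radians(m['fovy'])/2); return f
def project(n,P):
    m=vision.camera_model(n); T=np.linalg.inv(m['cam_to_world']); P=np.atleast_2d(P)
    c=P@T[:3,:3].T+T[:3,3]; u=c[:,0]/-c[:,2]; v=-c[:,1]/-c[:,2]
    s=1+m['k1']*(u*u+v*v); f=K(m); return np.c_[m['cx']+f*u*s,m['cy']+f*v*s]
def unproj(n,px,z):
    m=vision.camera_model(n); f=K(m); px=np.atleast_2d(px).astype(float)
    d=(px-[m['cx'],m['cy']])/f; u=d.copy()
    for _ in range(20): u=d/(1+m['k1']*(u**2).sum(1,keepdims=True))
    r=np.c_[u[:,0],-u[:,1],-np.ones(len(u))]@m['cam_to_world'][:3,:3].T
    o=m['cam_to_world'][:3,3]; return o+r*((z-o[2])/r[:,2:3])
def circ(c,z,r,n=72):
    a=np.linspace(0,2*np.pi,n); return np.c_[c[0]+r*np.cos(a),c[1]+r*np.sin(a),np.full(n,z)]
E
python3 - <<'E'
from h import *
for nm,p,z in [("lidA",(339,216),.0257),("lidB",(406,228),.0257),("jar",(241,223),.104),("vial",(299,242),.058),("bot",(397,171),.068),("hold",(248,224),.01)]:
    print(nm,unproj("top",p,z)[0].round(4))
im=cv2.imread("pics/top0.png")
cv2.imwrite("pics/topc.png",cv2.resize(im[160:270,205:305],None,fx=5,fy=5,interpolation=cv2.INTER_CUBIC))
cv2.imwrite("pics/topl.png",cv2.resize(im[190:250,310:430],None,fx=6,fy=6,interpolation=cv2.INTER_CUBIC))
im=cv2.imread("pics/side0.png")
cv2.imwrite("pics/sidec.png",cv2.resize(im[150:330,270:390],None,fx=3.3,fy=3.3,interpolation=cv2.INTER_CUBIC))
E
```

```text
lidA [ 0.5053 -0.1074  0.0257]
lidB [ 0.4779 -0.257   0.0257]
jar [0.4828 0.0966 0.104 ]
vial [ 0.4464 -0.0197  0.058 ]
bot [ 0.5985 -0.2318  0.068 ]
hold [0.4892 0.097  0.01  ]
```

View pics/topc.png

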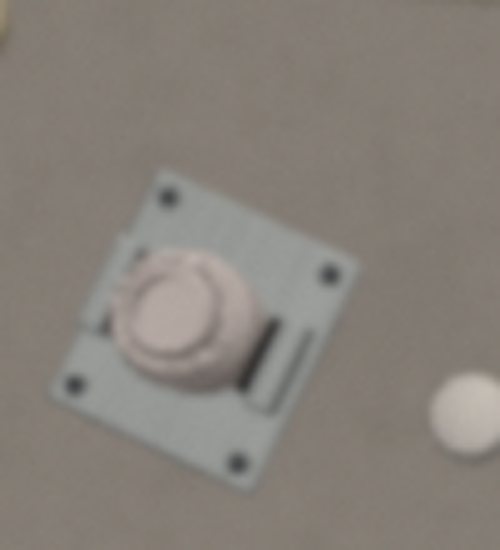

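View pics/sidec.png

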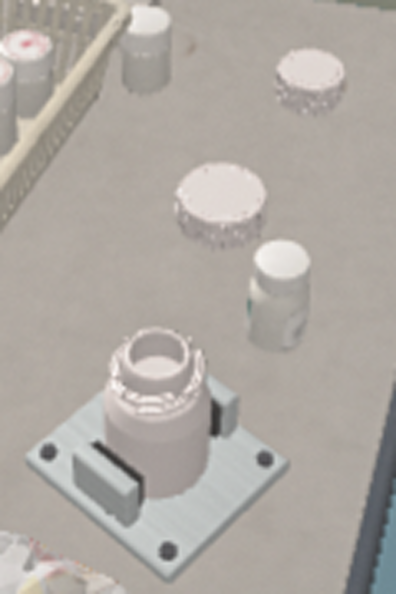

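View pics/topl.png

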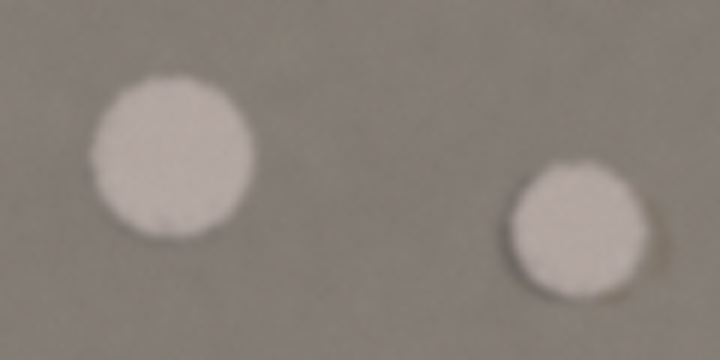

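```bash
python3 - <<'E'
from h import *
from scipy.optimize import least_squares
q=lambda p:np.array(p)/5+[205,160]
s=lambda p:np.array(p)/3.3+[270,150]
o=.5-.5/5; 
print("mouth top",unproj("top",q((172,314)),.104)[0],"side",unproj("side",s((158,352)),.104)[0])
sc=unproj("top",np.array([q(p) for p in [(168,198),(330,275),(237,463),(74,385)]]),.01)
print("screws top",sc.mean(0),sc.round(4).tolist())
ss=unproj("side",np.array([s(p) for p in [(48,452),(168,551),(265,459)]]),.01)
print("side",(ss[0]+ss[2])/2,ss.round(4).tolist())
# lids
for n in("top","side"):
    im=cv2.imread(f"pics/{n}0.png"); hsv=cv2.cvtColor(im,cv2.COLOR_BGR2GRAY)
    for nm,c in(("A",(.5053,-.1074)),("B",(.4779,-.257))):
        p=project(n,[[*c,.0257]])[0].round().astype(int); w=22
        pa=hsv[p[1]-w:p[1]+w,p[0]-w:p[0]+w]
        b=cv2.resize(pa,None,fx=8,fy=8,interpolation=cv2.INTER_CUBIC)
        t,m=cv2.threshold(b,0,255,cv2.THRESH_OTSU)
        ct=max(cv2.findContours(m,0,cv2.CHAIN_APPROX_NONE)[0],key=cv2.contourArea)[:,0]
        px=(ct+.5)/8-.5+p-w
        W=unproj(n,px,.0257)[:,:2]
        (x,y),r=cv2.minEnclosingCircle(W.astype(np.float32)*1000)
        f=least_squares(lambda v:np.hypot(*(W-v[:2]).T)-v[2],[x/1e3,y/1e3,.03],loss='soft_l1',f_scale=.001).x
        print(n,nm,f,x,y,r)
E
```

```text
mouth top [0.48322813 0.09988531 0.104     ] side [0.482484  0.1039018 0.104    ]
screws top [0.48483947 0.10279164 0.01      ] [[0.5449, 0.1196, 0.01], [0.5096, 0.0453, 0.01], [0.425, 0.0861, 0.01], [0.4599, 0.1602, 0.01]]
side [0.48286476 0.10350898 0.01      ] [[0.5431, 0.1206, 0.01], [0.4579, 0.1606, 0.01], [0.4226, 0.0864, 0.01]]
top A [ 0.50632388 -0.10613793  0.02942662] 506.45330810546875 -106.09830474853516 30.031429290771484
top B [ 0.47844873 -0.25751515  0.0243552 ] 478.7471618652344 -257.6718444824219 25.16814613342285
side A [ 0.50426794 -0.10447586  0.02944585] 503.9942626953125 -103.01002502441406 31.65123176574707
side B [ 0.4766771  -0.25568509  0.02476398] 477.3684997558594 -255.3284912109375 26.02391815185547
```

```bash
python3 - <<'E'
from h import *
out=[]
for n,(x0,y0) in (("top",(215,195)),("side",(290,240))):
    im=cv2.imread(f"pics/{n}0.png"); 
    b=cv2.resize(im[y0:y0+50,x0:x0+50],None,fx=8,fy=8,interpolation=cv2.INTER_CUBIC); row=[b.copy()]
    for c,col in(((.4833,.1027),(0,0,255)),):
        for z,r in((.104,.0175),(.098,.02),(.066,.03)):
            p=(project(n,circ(c,z,r))-[x0,y0]+.5)*8
            cv2.polylines(b,[p.round().astype(int)],True,col,1)
    row.append(b); out.append(np.hstack(row))
v=np.vstack(out); cv2.imwrite("pics/ov1.png",cv2.resize(v,(600,600)))
E
```

```text
(no output)
```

View pics/ov1.png

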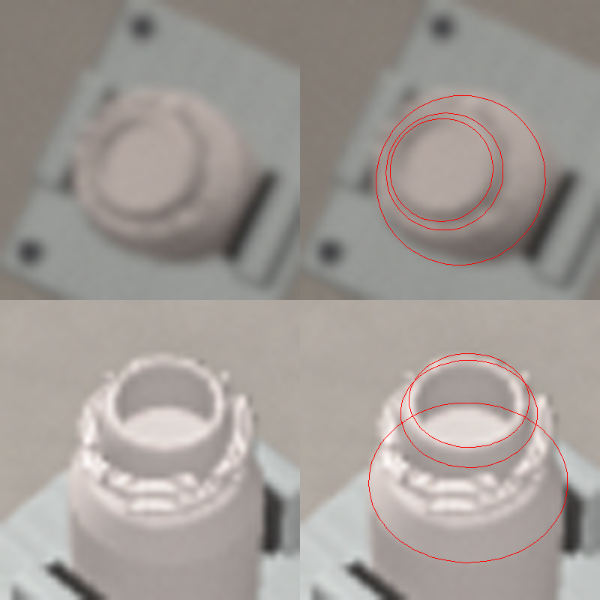

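```bash
cat >> h.py <<'E'
def Q(deg):
    a=np.radians(deg)/2; return np.array([np.cos(a),np.sin(a),0,0])
def st(msg=""):
    s=env.state(); q=s['ee_rot']; psi=np.degrees(2*np.arctan2(q[1],q[0]))
    print(msg,"t%.2f"%s['clock'],"p",s['tcp_pos'].round(4),"psi%.1f"%psi,"F",s['force'].round(1),"T",s['ft_torque'].round(2),"w%.3f"%s['width'],"j7 %.2f"%s['joint_positions'][6]); return s
E
python3 - <<'E'
from h import *
for psi in (90,0,180,-90):
    print(psi,env.ik([.484,.102,.12],Q(psi)),env.ik([.5053,-.1053,.12],Q(psi)))
env.move_ptp([.5053,-.1053,.16],Q(90)); st("above")
im=vision.grab_frame("top"); cv2.imwrite("pics/t1.png",im[:,:,::-1])
im=vision.grab_frame("side"); cv2.imwrite("pics/s1.png",im[:,:,::-1])
E
```

```text
90 [ 0.47616265  0.43468893 -0.90324648  1.98993754  0.42934372  0.91818137
 -0.65032982] [ 0.60762108  0.38053577 -0.55524916  1.94713947  0.25618107  0.88309529
 -0.07970553]
0 [ 0.33285649  0.37673489 -0.71626352  1.9937669   0.31790575  0.88315679
 -2.12430956] [ 0.40942732  0.34637649 -0.31376432  1.95350842  0.13845051  0.86213924
 -1.54803877]
180 [ 0.6171844   0.53248303 -1.11001166  1.986616    0.57809749  0.98301532
  0.79277761] [ 0.7316199   0.41589135 -0.71234938  1.94342085  0.3424733   0.90484543
  1.41700015]
-90 [ 0.59929288  0.51635076 -1.08160247  1.98700997  0.55584045  0.97183502
  2.38254541] [-0.68799489  0.56264201  1.08622656  1.98680832 -0.61143411  0.96537288
 -2.43587388]
above t2.11 p [ 0.5052 -0.1065  0.16  ] psi89.9 F [ 0.1 -0.5 -0.8] T [-0.05 -0.07  0.04] w1.002 j7 -0.04
```

View pics/s1.png

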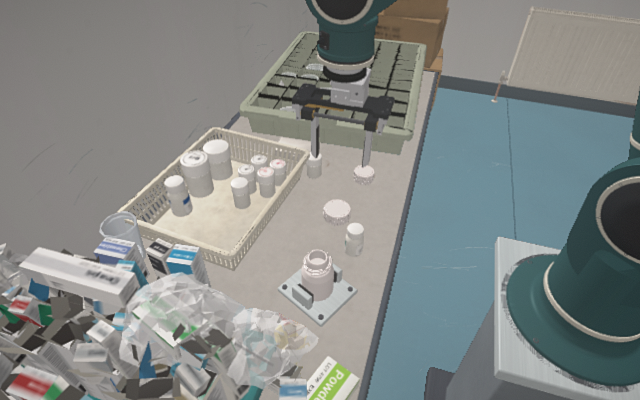

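The side view shows the gripper above the lid, with its fingers clear of the vial at (355,238). Descending to grasp.

```bash
python3 - <<'E'
from h import *
env.move_ptp([.5053,-.1053,.06],Q(115)); st("above")
env.move_l([.5053,-.1053,.005],speed=.1); env.dwell(.2); st("down")
eoat.gripper_close(25); env.dwell(.2); st("closed")
env.move_l([.5053,-.1053,.17],speed=.25); env.dwell(.2); st("up")
env.move_ptp([.4843,.102,.17],Q(115)); env.dwell(.4); s=st("jar"); print(s['joint_positions'].round(2))
for n in("top","side"):
    im=vision.grab_frame(n); cv2.imwrite(f"pics/{n}2.png",im[:,:,::-1])
E
```

```text
above t2.69 p [ 0.5055 -0.1054  0.0605] psi114.7 F [-0.8 -0.1  1.8] T [-0.04 -0.08  0.  ] w0.997 j7 0.26
down t3.59 p [ 0.5057 -0.1054  0.0056] psi115.0 F [-0.2  0.5  0.2] T [ 0.02 -0.1   0.  ] w1.000 j7 0.20
closed t4.42 p [ 0.5053 -0.1053  0.005 ] psi115.0 F [ 0.5 -0.6  0.4] T [-0.01 -0.07  0.  ] w0.643 j7 0.20
up t5.42 p [ 0.5047 -0.1051  0.1687] psi115.0 F [-1.2 -0.6 -1.3] T [ 0.05 -0.07 -0.  ] w0.639 j7 0.37
jar t6.67 p [0.4844 0.1016 0.17  ] psi115.0 F [ 0.5  0.4 -0.6] T [-0.05 -0.12 -0.  ] w0.638 j7 -0.06
[ 0.38  0.31 -0.76  1.95  0.25  0.98 -0.06]
```

View pics/side2.png

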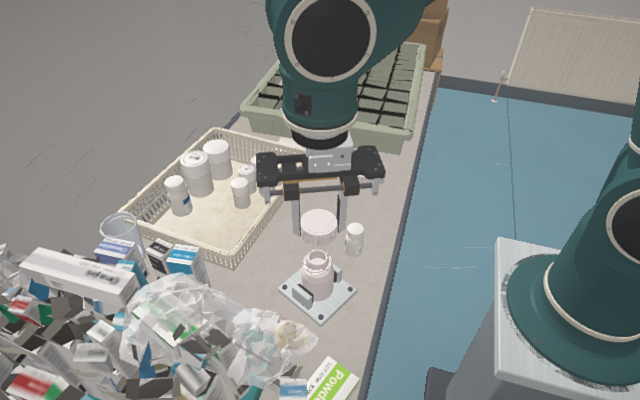

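View pics/top2.png

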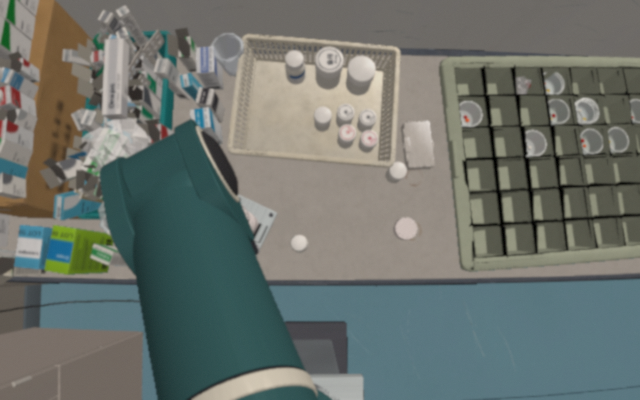

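The lid is held at about 60 mm opening, and the small lid and both containers haven't moved. The top camera is blocked by the arm. I'll check where the lid sits in the gripper from the side view.

```bash
python3 - <<'E'
from h import *
im=cv2.imread("pics/side2.png"); x0,y0=285,195
b=cv2.resize(im[y0:y0+75,x0:x0+75],None,fx=7,fy=7,interpolation=cv2.INTER_CUBIC); r=b.copy()
for z,rad in((.1907,.030),(.165,.031)):
    p=(project("side",circ((.4844,.1016),z,rad))-[x0,y0]+.5)*7
    cv2.polylines(b,[p.round().astype(int)],True,(0,0,255),1)
for z,rad in((.104,.0175),):
    p=(project("side",circ((.4843,.102),z,rad))-[x0,y0]+.5)*7
    cv2.polylines(b,[p.round().astype(int)],True,(0,255,0),1)
cv2.imwrite("pics/ov2.png",cv2.resize(np.hstack([r,b]),(800,400)))
E
```

```text
(no output)
```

View pics/ov2.png

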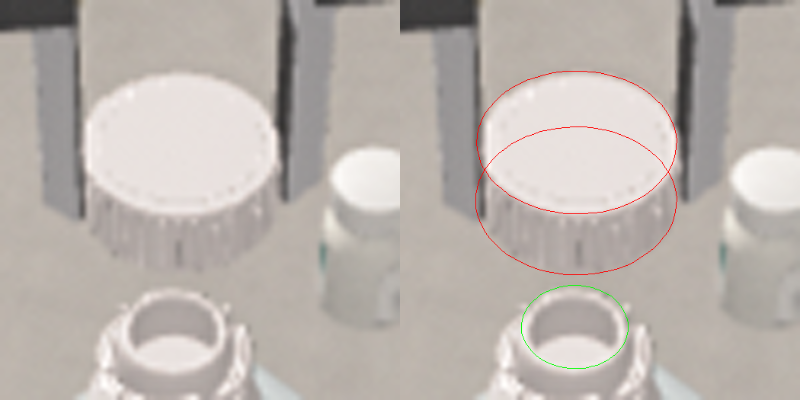

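```bash
python3 - <<'E'
from h import *
c=[.4846,.1022]
env.move_l([*c,.113],speed=.15); env.dwell(.2); st()
for z in np.arange(.109,.092,-.002):
    env.move_l([*c,z],speed=.03); s=st("%.4f"%z)
    if s['force'][2]>8 or np.hypot(*s['force'][:2])>8: break
env.dwell(.1); st()
im=vision.grab_frame("side"); cv2.imwrite(f"pics/side3.png",cv2.resize(im[200:300,270:390,::-1],None,fx=5,fy=5,interpolation=cv2.INTER_CUBIC))
E
```

```text
t7.50 p [0.4851 0.1023 0.1139] psi115.0 F [0.  0.4 0.2] T [-0.03 -0.12  0.01] w0.639 j7 -0.13
0.1090 t7.78 p [0.4845 0.1022 0.109 ] psi115.0 F [ 0.7 -0.5  0. ] T [-0.   -0.16 -0.06] w0.641 j7 -0.14
0.1070 t8.03 p [0.4845 0.1022 0.1069] psi115.0 F [-0.6  0.8 -0.2] T [-0.06 -0.14 -0.01] w0.641 j7 -0.14
0.1050 t8.28 p [0.4845 0.1022 0.1049] psi115.0 F [ 0.1 -0.5 -0.1] T [-0.02 -0.13 -0.01] w0.642 j7 -0.14
0.1030 t8.53 p [0.4845 0.1022 0.1029] psi115.0 F [ 0.2 -0.   0.2] T [-0.04 -0.11 -0.04] w0.642 j7 -0.14
0.1010 t8.78 p [0.4845 0.1022 0.1009] psi115.0 F [ 0.6 -0.5 -1.5] T [-0.02 -0.08 -0.03] w0.644 j7 -0.15
0.0990 t9.03 p [0.4847 0.1023 0.099 ] psi115.0 F [ 0.8  0.2 -1.6] T [ 0.19 -0.35  0.01] w0.640 j7 -0.15
0.0970 t9.28 p [0.4849 0.1024 0.0976] psi115.0 F [-3.9 -0.  14.8] T [-0.06  0.8   0.04] w0.639 j7 -0.15
 t9.38 p [0.4849 0.1024 0.0976] psi115.0 F [-2.8  0.2 13.7] T [-0.03  0.76 -0.01] w0.637 j7 -0.15
```

View pics/side3.png

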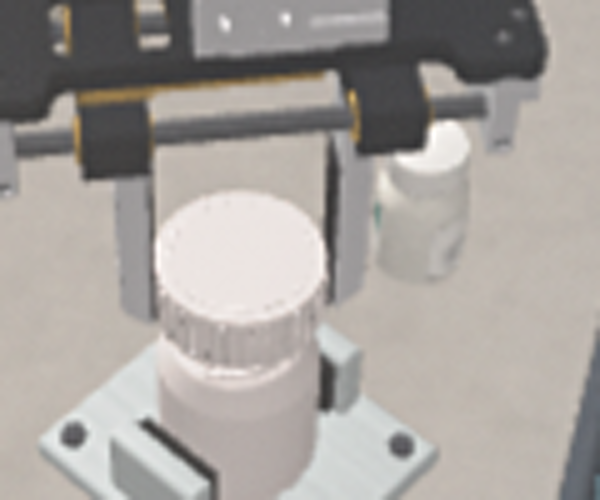

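The lid is on the neck and riding the thread: its origin is 10.6 mm above home, and the axial force is 14 N. Now I'll turn it backward under light force control.

```bash
cat >> h.py <<'E'
def turn(c,z,psi,dpsi,n,Fn,stop,k=25000.,zmax=.0012,speed=.02):
    """step-rotate with force-following in z; returns c,z,psi"""
    c=np.array(c,float)
    for i in range(n):
        psi+=dpsi
        env.move_l([*c,z],Q(psi),speed=speed)
        s=st("c%.4f %.4f %.4f"%(*c,z)); F=s['force']
        if stop(s): break
        z+=np.clip((F[2]-Fn)/k,-zmax,zmax)
        c+=np.clip(F[:2]/k*.4,-.0003,.0003)
        z=max(z,s['tcp_pos'][2]-.0025)
    return c,z,psi
E
python3 - <<'E'
from h import *
c,z,psi=turn([.4846,.1022],.0972,115,4,4,8,lambda s:s['tcp_pos'][2]<.0935 or abs(s['force'][2])>40)
print(c,z,psi)
E
```

```text
c0.4846 0.1022 0.0972 t9.68 p [0.4851 0.1027 0.0976] psi119.0 F [1.  3.4 6.6] T [ 0.71 -0.21  0.11] w0.644 j7 -0.09
c0.4846 0.1023 0.0971 t9.93 p [0.4845 0.1024 0.0971] psi122.9 F [-0.9  2.5  2.3] T [ 0.62 -0.08  0.08] w0.639 j7 -0.03
c0.4846 0.1023 0.0969 t10.18 p [0.4844 0.1022 0.0967] psi126.8 F [-0.7  1.4 -0.2] T [0.42 0.01 0.02] w0.642 j7 0.03
c0.4846 0.1023 0.0966 t10.43 p [0.4846 0.1023 0.0966] psi130.8 F [-0.2  1.9  0.6] T [ 0.5  -0.12  0.08] w0.638 j7 0.09
[0.48458696 0.10234684] 0.09629045898792646 131
```

```bash
python3 - <<'E'
from h import *
c,z,psi=turn([.4846,.1023],.0956,131,0,14,8,lambda s:abs(s['force'][2])>35 or s['force'][2]>6.5)
print(c,z,psi)
E
```

```text
c0.4846 0.1023 0.0956 t10.68 p [0.4847 0.1025 0.0956] psi130.9 F [ 1.6  3.5 -0. ] T [ 0.88 -0.45 -0.09] w0.643 j7 0.09
c0.4846 0.1024 0.0953 t10.93 p [0.4847 0.1025 0.0953] psi131.0 F [2.2 3.2 0.6] T [ 0.88 -0.51 -0.05] w0.641 j7 0.09
c0.4847 0.1024 0.0950 t11.18 p [0.4848 0.1025 0.095 ] psi131.0 F [1.9 3.3 1.8] T [ 0.92 -0.57 -0.05] w0.640 j7 0.09
c0.4847 0.1025 0.0947 t11.43 p [0.4847 0.1025 0.0947] psi131.0 F [1.5 3.3 0.6] T [ 0.98 -0.6  -0.02] w0.641 j7 0.09
c0.4847 0.1025 0.0944 t11.68 p [0.4847 0.1026 0.0944] psi131.0 F [1.5 3.9 1.2] T [ 1.03 -0.64 -0.05] w0.639 j7 0.09
c0.4847 0.1026 0.0942 t11.93 p [0.4847 0.1026 0.0941] psi131.0 F [1.8 4.2 1. ] T [ 0.96 -0.67 -0.07] w0.644 j7 0.09
c0.4848 0.1026 0.0939 t12.18 p [0.4847 0.1026 0.0938] psi131.0 F [ 2.   2.8 -0.3] T [ 0.96 -0.63 -0.07] w0.642 j7 0.09
c0.4848 0.1027 0.0936 t12.43 p [0.4847 0.1027 0.0935] psi131.0 F [1.5 2.1 1.1] T [ 0.87 -0.57 -0.08] w0.639 j7 0.09
c0.4848 0.1027 0.0933 t12.68 p [0.4848 0.1027 0.0932] psi131.0 F [2.1 2.8 1.2] T [ 0.78 -0.5  -0.05] w0.643 j7 0.09
c0.4849 0.1028 0.0930 t12.93 p [0.4848 0.1027 0.093 ] psi131.0 F [1.3 1.9 0.6] T [ 0.61 -0.5  -0.08] w0.640 j7 0.09
c0.4849 0.1028 0.0927 t13.18 p [0.4848 0.1027 0.0927] psi131.0 F [1.7 1.9 1. ] T [ 0.57 -0.42 -0.02] w0.643 j7 0.09
c0.4849 0.1028 0.0924 t13.43 p [0.4849 0.1028 0.0924] psi131.0 F [1.  2.  0.3] T [ 0.5  -0.38 -0.07] w0.640 j7 0.09
c0.4849 0.1029 0.0921 t13.68 p [0.4849 0.1028 0.0921] psi131.0 F [ 0.8  2.5 -0.1] T [ 0.41 -0.31 -0.05] w0.640 j7 0.09
c0.4849 0.1029 0.0918 t13.93 p [0.4849 0.1029 0.0917] psi131.0 F [0.6 0.8 0.4] T [ 0.34 -0.29 -0.07] w0.644 j7 0.09
[0.48494356 0.10291476] 0.0915024188667515 131
```

It has dropped through, with the origin about 4.7 mm above home. I'll seat it, confirm it's blocked when turned CCW, then screw it down.

```bash
python3 - <<'E'
from h import *
c,z,psi=turn([.4849,.1029],.0913,131,0,8,14,lambda s:s['force'][2]>5,zmax=.0006)
print(c,z,psi)
c,z,psi=turn(c,z,psi,4,3,5,lambda s:abs(s['ft_torque'][2])>.5)
print(c,z,psi)
E
```

```text
c0.4849 0.1029 0.0913 t14.18 p [0.4849 0.1029 0.0913] psi131.0 F [0.8 1.5 1.8] T [ 0.32 -0.23 -0.05] w0.648 j7 0.09
c0.4849 0.1029 0.0908 t14.43 p [0.485  0.1029 0.091 ] psi131.0 F [-1.   0.7  6.2] T [ 0.1   0.15 -0.01] w0.638 j7 0.08
[0.48491218 0.10292471] 0.0908110828238185 131
c0.4849 0.1029 0.0908 t14.68 p [0.4852 0.1032 0.0911] psi135.0 F [-0.2  2.2  6.4] T [ 0.68 -0.08 -0.33] w0.638 j7 0.15
c0.4849 0.1030 0.0909 t14.93 p [0.4854 0.103  0.0911] psi138.9 F [3.2 0.9 3.7] T [ 0.46 -0.98 -0.32] w0.637 j7 0.20
c0.4850 0.1030 0.0908 t15.18 p [0.4853 0.1031 0.0909] psi142.8 F [4.4 2.6 2.8] T [ 0.69 -1.2  -0.3 ] w0.627 j7 0.26
[0.48503036 0.10301566] 0.09072631417810198 143
```

```bash
python3 - <<'E'
from h import *
eoat.gripper_close(45); st("grip")
c=np.array([.4850,.1030]); z=.0907; psi=143.
for i in range(9):
    psi-=8; z0=z
    env.move_l([*c,z],Q(psi),speed=.02)
    s=st("z%.4f"%z); F=s['force']
    if abs(s['ft_torque'][2])>1.2 or np.abs(F).max()>40: print("stop");break
    z+=np.clip((F[2]-6)/25000,-.0009,.0009)
    c+=np.clip(F[:2]/25000*.4,-.0003,.0003)
print(c,z,psi)
E
```

```text
grip t15.40 p [0.4852 0.103  0.0909] psi142.9 F [4.6 1.9 3.1] T [ 0.57 -1.36 -0.45] w0.626 j7 0.27
z0.0907 t15.69 p [0.4846 0.1028 0.0905] psi135.1 F [ 0.9 -0.1  0.9] T [-0.07 -0.34 -0.03] w0.628 j7 0.15
z0.0905 t15.98 p [0.4846 0.1028 0.0903] psi127.3 F [ 0.9  0.8 -0.4] T [-0.   -0.16  0.03] w0.623 j7 0.03
z0.0902 t16.27 p [0.4848 0.103  0.0901] psi119.4 F [-0.1  0.5 -1. ] T [-0.08 -0.16 -0.02] w0.627 j7 -0.09
z0.0900 t16.57 p [0.4849 0.103  0.0899] psi111.4 F [-0.6  0.  -0.4] T [-0.04 -0.07 -0.01] w0.626 j7 -0.22
z0.0897 t16.86 p [0.485  0.103  0.0897] psi103.4 F [-0.7 -0.2 -1.1] T [-0.03 -0.08  0.06] w0.625 j7 -0.34
z0.0894 t17.15 p [0.485  0.103  0.0894] psi95.4 F [ 0.4 -0.3 -1.4] T [-0.06 -0.05 -0.01] w0.624 j7 -0.46
z0.0891 t17.44 p [0.4848 0.103  0.089 ] psi87.4 F [ 0.  -1.  -3.3] T [-0.14 -0.   -0.01] w0.629 j7 -0.59
z0.0888 t17.73 p [0.4848 0.1029 0.0885] psi79.4 F [-0.7  0.7 -6. ] T [-0.11 -0.03 -0.02] w0.629 j7 -0.71
z0.0883 t18.02 p [0.4847 0.1028 0.088 ] psi71.4 F [-0.1  0.1 -9.7] T [-0.13  0.07 -0.06] w0.623 j7 -0.84
[0.48500167 0.10300904] 0.08764609280286913 71.0
```

```bash
python3 - <<'E'
from h import *
c=np.array([.4849,.1029]); z=.0872; psi=71.
for i in range(8):
    psi-=8
    env.move_l([*c,z],Q(psi),speed=.02)
    s=st("z%.4f"%z); F=s['force']
    if abs(s['ft_torque'][2])>1.5 or np.abs(F).max()>40: print("stop");break
    z+=np.clip((F[2]-4)/25000,-.0009,.0009)
    c+=np.clip(F[:2]/25000*.4,-.0003,.0003)
print(c,z,psi)
im=vision.grab_frame("side"); cv2.imwrite(f"pics/side4.png",cv2.resize(im[200:300,270:390,::-1],None,fx=5,fy=5,interpolation=cv2.INTER_CUBIC))
E
```

```text
z0.0872 t18.32 p [0.4843 0.1027 0.0868] psi63.4 F [ -0.8  -1.1 -13.1] T [-0.11  0.22  0.29] w0.629 j7 -0.96
z0.0865 t18.61 p [0.4841 0.1028 0.0862] psi55.4 F [ -5.2   0.5 -13.7] T [-0.01  1.07 -0.49] w0.626 j7 -1.09
z0.0858 t18.90 p [0.4848 0.1032 0.086 ] psi47.4 F [-5.   2.  -5.6] T [ 0.28  1.05 -0.26] w0.630 j7 -1.21
z0.0854 t19.19 p [0.4853 0.1035 0.086 ] psi39.4 F [-4.6  3.9  2.6] T [ 0.69  1.06 -0.31] w0.640 j7 -1.34
z0.0854 t19.48 p [0.4852 0.1035 0.086 ] psi31.4 F [-4.8  3.3  4.7] T [ 0.67  1.08 -0.2 ] w0.636 j7 -1.47
z0.0854 t19.77 p [0.4856 0.1037 0.0861] psi23.4 F [0.5 6.3 2. ] T [ 1.38 -0.01 -0.48] w0.632 j7 -1.59
z0.0853 t20.07 p [0.4854 0.1036 0.0859] psi15.4 F [-0.2  5.2  6.5] T [ 1.23  0.19 -0.29] w0.625 j7 -1.72
z0.0854 t20.36 p [0.4851 0.1035 0.0858] psi7.3 F [-1.8  5.1  6.2] T [1.06 0.34 0.12] w0.634 j7 -1.84
[0.48454842 0.10330172] 0.08550959315452755 7.0
```

View pics/side4.png

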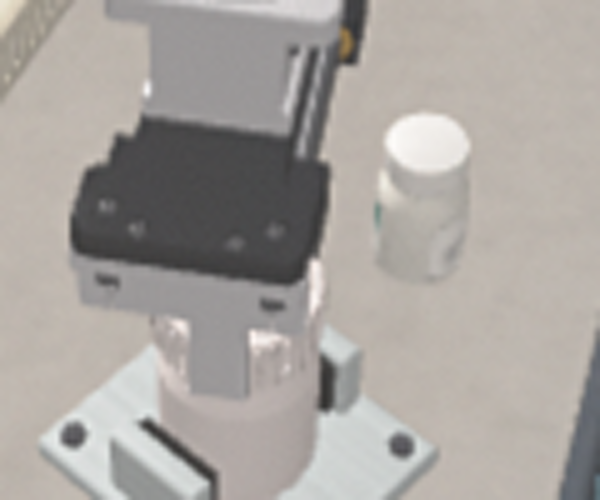

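Since about psi 47 the fingers have been slipping on the lid while TCP height stays constant, which suggests it's tight. I'll release and inspect, then give it a second harder twist.

```bash
python3 - <<'E'
from h import *
eoat.open_jaws(); env.dwell(.1); st("open")
env.move_l([.4848,.1030,.16],speed=.15); st("up")
env.move_ptp([.40,-.05,.28],Q(90)); st("away")
for n in("top","side"):
    im=vision.grab_frame(n); cv2.imwrite(f"pics/{n}5.png",im[:,:,::-1])
im=cv2.imread("pics/side5.png"); x0,y0=285,225
r=cv2.resize(im[y0:y0+75,x0:x0+75],None,fx=7,fy=7,interpolation=cv2.INTER_CUBIC); o=[r]
for dz,col in((0,(0,0,255)),(.003,(0,255,0))):
    b=r.copy()
    for z,rad in((.1077+dz,.030),(.082+dz,.031)):
        p=(project("side",circ((.4848,.103),z,rad))-[x0,y0]+.5)*7
        cv2.polylines(b,[p.round().astype(int)],True,col,1)
    o.append(b)
cv2.imwrite("pics/ov5.png",cv2.resize(np.hstack(o),(800,267)))
E
```

```text
open t21.22 p [0.4846 0.1032 0.0854] psi7.0 F [ 0.2  0.7 -0.2] T [-0.02  0.02 -0.01] w1.000 j7 -1.85
up t21.87 p [0.4845 0.1028 0.1594] psi7.0 F [ 0.5 -0.2 -0.1] T [ 0.05  0.03 -0.02] w0.999 j7 -1.81
away t23.57 p [ 0.4    -0.0498  0.2796] psi90.0 F [ 0.8  0.4 -0. ] T [-0.08 -0.08  0.02] w0.997 j7 0.07
```

View pics/ov5.png

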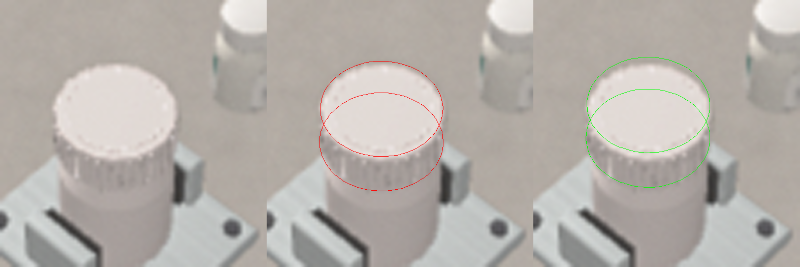

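View pics/top5.png

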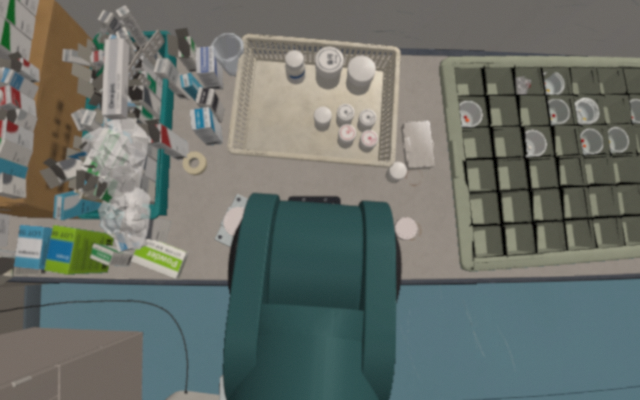

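The side overlay puts the lid at home height, with the same roughly +0.7 px bias as before, and it looks level. The other objects haven't moved. There's time for a confirming twist at 60 N.

```bash
python3 - <<'E'
from h import *
env.move_ptp([.4848,.1030,.15],Q(110)); 
env.move_l([.4848,.1030,.0865],speed=.12); env.dwell(.1); st("down")
eoat.gripper_close(60); s=st("grip")
c=np.array([.4848,.1030]); z=.0865; psi=110.
for i in range(6):
    psi-=8
    env.move_l([*c,z],Q(psi),speed=.02)
    s=st("z%.4f"%z); F=s['force']
    if abs(s['ft_torque'][2])>2.5 or np.abs(F).max()>40: print("stop");break
    z+=np.clip((F[2]-4)/25000,-.0006,.0006)
    c+=np.clip(F[:2]/25000*.4,-.0003,.0003)
eoat.open_jaws(); env.dwell(.1); st("open")
env.move_l([.4848,.1030,.16],speed=.15); env.dwell(.1); st("up")
im=vision.grab_frame("side"); cv2.imwrite("pics/side6.png",im[:,:,::-1]); im=im[:,:,::-1]; x0,y0=285,225
r=cv2.resize(im[y0:y0+75,x0:x0+75],None,fx=7,fy=7,interpolation=cv2.INTER_CUBIC)
o=cv2.resize(cv2.imread("pics/side5.png")[y0:y0+75,x0:x0+75],None,fx=7,fy=7,interpolation=cv2.INTER_CUBIC)
cv2.imwrite("pics/ov6.png",cv2.resize(np.hstack([o,r]),(800,400)))
E
```

```text
down t25.33 p [0.4854 0.103  0.0874] psi110.0 F [ 0.4 -0.5 -0.4] T [-0.   -0.12  0.02] w1.000 j7 -0.14
grip t25.98 p [0.4856 0.1033 0.0867] psi110.0 F [ 5.3  1.8 -4.4] T [ 0.31 -1.33  0.03] w0.634 j7 -0.14
z0.0865 t26.27 p [0.4853 0.105  0.0867] psi102.0 F [ 2.4 10.4 -3.8] T [ 2.67 -0.67 -0.4 ] w0.640 j7 -0.26
z0.0862 t26.56 p [0.4855 0.1043 0.0866] psi94.0 F [2.  6.2 2.9] T [ 1.4  -0.42 -0.44] w0.634 j7 -0.39
z0.0861 t26.85 p [0.4857 0.1043 0.0866] psi86.0 F [2.5 6.2 1.8] T [ 1.23 -0.78 -0.73] w0.621 j7 -0.51
z0.0861 t27.14 p [0.4856 0.1041 0.0865] psi78.2 F [2.7 4.9 6.9] T [ 1.01 -0.7   0.1 ] w0.628 j7 -0.64
z0.0862 t27.43 p [0.4854 0.1033 0.0865] psi70.3 F [ 2.9 -0.5  6.3] T [-0.22 -0.77  0.39] w0.635 j7 -0.76
z0.0863 t27.73 p [0.4854 0.1032 0.0865] psi62.3 F [ 2.6 -0.1  7.6] T [-0.23 -0.72  0.04] w0.640 j7 -0.89
open t28.53 p [0.485  0.1035 0.0863] psi62.0 F [1.  0.4 0.3] T [ 0.   -0.04  0.01] w1.002 j7 -0.89
up t29.27 p [0.4842 0.1029 0.1589] psi62.0 F [-1.3 -0.4 -0.4] T [-0.02 -0.05  0.03] w0.997 j7 -0.85
```

View pics/ov6.png

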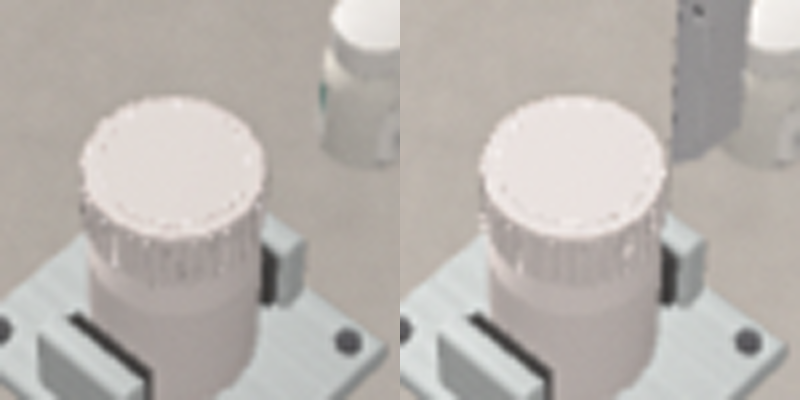

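The lid's height is the same before and after the twist. One last check: I'll touch its top with the closed fingertips, expecting contact at z = 0.1077 if it's home.

```bash
python3 - <<'E'
from h import *
eoat.gripper_close(5); env.move_l([.4848,.1030,.1115],speed=.12); env.dwell(.1); st("near")
for z in np.arange(.1107,.1060,-.0005):
    env.move_l([.4848,.1030,z],speed=.02); s=st("%.4f"%z)
    if s['force'][2]>4: break
env.move_l([.4848,.1030,.17],speed=.2); st()
E
```

```text
near t31.39 p [0.4853 0.1031 0.1123] psi62.0 F [-0.5 -0.6 -0. ] T [ 0.01 -0.03 -0.03] w0.002 j7 -0.87
0.1107 t31.64 p [0.485  0.103  0.1111] psi62.0 F [ 0.3 -0.   0. ] T [-0.01 -0.05  0.07] w0.002 j7 -0.88
0.1102 t31.89 p [0.4848 0.103  0.1102] psi62.0 F [-0.1  0.3 -0.1] T [-0.08 -0.05  0.02] w0.007 j7 -0.88
0.1097 t32.14 p [0.4848 0.103  0.1097] psi62.0 F [-0.4 -0.2 -0.5] T [ 0.03 -0.05 -0.02] w0.006 j7 -0.88
0.1092 t32.39 p [0.4848 0.103  0.1092] psi62.0 F [-0.9  0.1 -0.3] T [-0.04 -0.03  0.02] w0.006 j7 -0.88
0.1087 t32.64 p [0.4848 0.103  0.1086] psi62.0 F [ 0.6 -0.3 -0. ] T [-0.07 -0.01  0.01] w0.006 j7 -0.88
0.1082 t32.89 p [0.4848 0.103  0.1082] psi62.0 F [-0.1 -0.4  0.5] T [-0.03  0.06 -0.01] w0.005 j7 -0.88
0.1077 t33.14 p [0.4848 0.103  0.1077] psi62.0 F [-0.8 -0.2  1.2] T [-0.01 -0.05 -0.01] w0.004 j7 -0.88
0.1072 t33.39 p [0.4849 0.103  0.1072] psi62.0 F [0.9 0.  0.7] T [ 0.01 -0.12 -0.02] w0.009 j7 -0.88
0.1067 t33.64 p [0.4849 0.103  0.1071] psi62.0 F [-3.5 -1.5  8.8] T [-0.26  0.7   0.01] w0.003 j7 -0.88
 t34.11 p [0.4849 0.1029 0.1703] psi62.0 F [-0.6 -0.2 -0.9] T [-0.03  0.02  0.01] w0.003 j7 -0.84
```

The fingertips touched the lid's top at z ≈ 0.107, so it's fully home. Handing in with the arm clear.

```bash
python3 - <<'E'
from h import *
from station import close_job
env.dwell(.2); im=vision.grab_frame("side"); cv2.imwrite("pics/side7.png",im[:,:,::-1]); st()
print(close_job())
E
```

```text
t34.36 p [0.4844 0.1029 0.1692] psi62.0 F [ 0.6  0.9 -0.3] T [-0.06 -0.05  0.  ] w0.008 j7 -0.84
the job is handed in; nothing more can be done
None
```

View pics/side7.png

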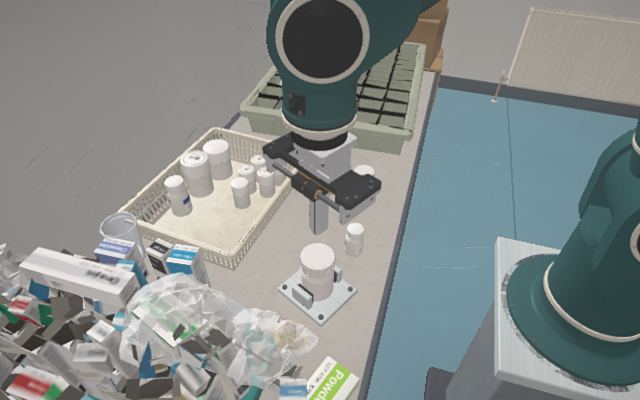

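The large lid is screwed onto the jar and released, and I handed the job in at 34.4 s of the 53 s allowed; no verdict was reported. I set it on the thread and turned it backward until it dropped to about 4 mm above home. Then I screwed it clockwise until the fingers slipped on it, and repeated the twist at 60 N.

**Checks that agreed:**
- **Height:** touching the lid's top with the closed fingertips met it at z ≈ 0.107 m. Fully home is 0.1077 m and the limit is about 0.1087 m.
- **Second twist:** it did not visibly sink the lid any further, and the lid looked level and centred in the side view.
- **Other objects:** the small lid, vial and bottle were in place in the last views I had of them. The small lid and bottle are mostly hidden behind the arm in the final picture.

**Weaker evidence:**
- **Torque:** the readings were noisy and rose only to about 0.3–0.7 N·m before the fingers slipped. My evidence for "tight" is the height and the slip, not the torque.
- **Position:** the two cameras disagreed by about 2 mm, so I centred the lid by force.

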